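Draw out the valve tray

TASK

Only one stock tray may stand out at a time: first push the open tray with the brass adapter fully home, then hook a fingertip behind the front lip of the tray with the two-lever valve and draw it out along its rail as far as it goes. Only touch and pull with the fingers: do not pinch the lips, and do not touch, tip or lift the valve or the other things in the trays. Leave the third tray home and everything else on the bench where it is.

Things in the scene. Friction and masses are not known exactly. Their poses are not given: they have to be found in the camera images.
- valve_tray (a joint): the navy tray that carries the lever valve, on its own straight slide rail; m: 0 = fully home (at its stop), 0.110 = fully drawn out (at its stop); it slides horizontally along the -x axis of valve_unit (towards the robot), needs about 3 N (plus 8 N per m/s), stays where left. Starts home or up to 0.015 out.
- valve_lip (a point): middle of the top edge of the valve tray's upright front lip; moves with the tray; axes as valve_unit (x into the tray, z up). The lip is a plate 138 mm wide (y), 60 tall, 8 thick (x: from 4 before to 4 behind this point), blue outside, bare metal inside. Tray floor 55 mm below this point; side walls 130 apart outside, 4 thick, tops 15 below it; the tray runs 208 mm back from it
- valve_unit: fixed steel rail channel of the valve tray, 200 x 150 mm, 30 mm tall, standing on the deck; origin on its underside, mid-width, 85 mm from its front end; x points away from the robot along the rail (the tray draws out along -x)
- valve_face: outer (robot-side, blue) 4 mm layer of the front lip of the valve tray, 138 x 60 mm; origin at its bottom middle
- valve_back: inner (bare metal) 4 mm layer of the front lip of the valve tray, 138 x 60 mm, the face to hook behind; origin at its bottom middle
- adapter_tray (a joint): the navy tray that carries the brass adapter, on its own straight slide rail; m: 0 = fully home (at its stop), 0.110 = fully drawn out (at its stop); it slides horizontally along the -x axis of adapter_unit (towards the robot), needs about 3 N (plus 8 N per m/s), stays where left. Starts standing open by 0.055 to 0.100.
- adapter_lip (a point): middle of the top edge of the adapter tray's upright front lip; moves with the tray; axes as adapter_unit (x into the tray, z up). The lip is a plate 138 mm wide (y), 60 tall, 8 thick (x: from 4 before to 4 behind this point), blue outside, bare metal inside. Tray floor 55 mm below this point; side walls 130 apart outside, 4 thick, tops 15 below it; the tray runs 208 mm back from it
- adapter_unit: fixed steel rail channel of the adapter tray, 200 x 150 mm, 30 mm tall, standing on the deck; origin on its underside, mid-width, 85 mm from its front end; x points away from the robot along the rail (the tray draws out along -x)
- adapter_face: outer (robot-side, blue) 4 mm layer of the front lip of the adapter tray, 138 x 60 mm; origin at its bottom middle
- adapter_back: inner (bare metal) 4 mm layer of the front lip of the adapter tray, 138 x 60 mm, the face to hook behind; origin at its bottom middle
- collar_tray (a joint): the navy tray that carries the dark steel collar, on its own straight slide rail; m: 0 = fully home (at its stop), 0.110 = fully drawn out (at its stop); it slides horizontally along the -x axis of collar_unit (towards the robot), needs about 3 N (plus 8 N per m/s), stays where left. Starts home or up to 0.006 out; leave it.
- collar_lip (a point): middle of the top edge of the collar tray's upright front lip; moves with the tray; axes as collar_unit (x into the tray, z up). The lip is a plate 138 mm wide (y), 60 tall, 8 thick (x: from 4 before to 4 behind this point), blue outside, bare metal inside. Tray floor 55 mm below this point; side walls 130 apart outside, 4 thick, tops 15 below it; the tray runs 208 mm back from it
- collar_unit: fixed steel rail channel of the collar tray, 200 x 150 mm, 30 mm tall, standing on the deck; origin on its underside, mid-width, 85 mm from its front end; x points away from the robot along the rail (the tray draws out along -x)
- valve: loose hydraulic lever valve standing in the valve tray: aluminium block 58 x 80 x 50 mm with 12 mm ports fore and aft, two upright levers with black grips, 166 mm tall, about 0.8 kg; origin at the middle of its underside; it stands in the rear half, at least 70 mm behind the lip
- adapter: loose brass adapter standing in the adapter tray, 34 mm across, 40 mm tall; origin at the middle of its underside
- collar: loose dark steel collar lying in the collar tray, 52 mm across, 22 mm tall; origin at the middle of its underside
- ram: short black hydraulic cylinder with a steel rod and an eye at each end, lying on a green mat left of the trays, about 290 x 52 x 52 mm; origin at the middle of its underside, x along it; bystander
- carton: small cardboard box, 130 x 100 x 80 mm, right of the trays; origin at the middle of its underside; bystander
- grease: red can, 64 mm across, 100 mm tall, right of the trays; origin at the middle of its underside; bystander
- wrench: steel wrench about 180 mm long lying flat, left and nearer the robot than the trays; origin at mid-length on its underside, x along it; bystander
- jar: white jar with a yellow cap, 56 mm across, 75 mm tall, left of the trays; bystander
Things that resemble listed ones, but are neither listed nor needed, are in the scene too. There is more than one size of the valve; the one meant has the size given above. Of the things shaped like the adapter, the brass one is meant.

How it is judged (in metres and radians):
On the way, in this order (a step that is already met when the one before it is completed fails the run):
1. the adapter tray is pushed home while the valve tray is still in (value of joint adapter_tray below 0.008 m and value of joint valve_tray below 0.03 m), for 0.2 s.
2. a fingertip behind its front lip draws the valve tray out (value of joint valve_tray above 0.035 m and contact force between the fingers and valve_back above 0.5 N), for 0.05 s.
3. the valve tray is drawn fully out (value of joint valve_tray above 0.102 m), for 0.2 s.
At the end, for the whole second after the job is handed in: The valve tray is drawn out to its stop (within 8 mm), the adapter tray is home (within 8 mm), the collar tray is home (within 12 mm), each thing is still in its tray, the valve stands upright (within 0.1 rad) and all is at rest (value of joint valve_tray above 0.102 m and value of joint adapter_tray below 0.008 m and value of joint collar_tray below 0.012 m and angle between valve's own z axis and vertical below 0.1 rad and linear speed of valve below 0.02 m/s and x of valve in the frame of valve_lip between 0.02 and 0.21 m and y of valve in the frame of valve_lip between -0.062 and 0.062 m and x of adapter in the frame of adapter_lip between 0.02 and 0.21 m and y of adapter in the frame of adapter_lip between -0.062 and 0.062 m and x of collar in the frame of collar_lip between 0.02 and 0.21 m and y of collar in the frame of collar_lip between -0.062 and 0.062 m and velocity of joint valve_tray between -0.01 and 0.01 m/s and velocity of joint adapter_tray between -0.01 and 0.01 m/s and velocity of joint collar_tray between -0.01 and 0.01 m/s); the robot touches nothing.
It fails at once if two trays out at once (valve tray past 30 mm while the adapter tray is out by more than 20 mm), or the collar tray drawn out (more than 25 mm) ((value of joint valve_tray above 0.03 m and value of joint adapter_tray above 0.02 m) or value of joint collar_tray above 0.025 m).
It fails at once if the valve, adapter or collar is touched (more than 1 N) (contact force between any of the fingers, the arm and valve above 1 N or contact force between any of the fingers, the arm and adapter above 1 N or contact force between any of the fingers, the arm and collar above 1 N).
It fails at once if the valve tips (more than 0.35 rad), or it, the adapter or the collar is lifted (more than 20 mm) (angle between valve's own z axis and vertical above 0.35 rad or height (world z) of any of valve, adapter, collar above 0.045 m).
It fails at once if a front lip is pinched (pressed with more than 2.5 N on its outer and its inner face together) ((contact force between the fingers and valve_face above 2.5 N and contact force between the fingers and valve_back above 2.5 N) or (contact force between the fingers and adapter_face above 2.5 N and contact force between the fingers and adapter_back above 2.5 N)).
It fails at once if a bystander on the bench is moved (more than 25 mm) (distance of any of ram, carton, grease, wrench, jar from where it was at the start of the episode above 0.025 m).
It also fails if it takes over 45 s, if anything falls off the work surface, if the arm or the gripper's body presses on something with over 40 N, if the wrist force passes 120 N, or if a joint passes its speed limit or range.

ROBOT

A 7-joint arm with a two-finger parallel gripper is mounted at the origin on the work surface. World frame = base frame: x ahead of the robot, y to its left, z up, the work surface at z = 0. Lengths are in m, angles in degrees, forces in N, time in s.
With the tool pointing down it reaches from about 0.4 to 0.875 m from the base axis. Payload 19.3 kg.
Tool frame: the origin (TCP) lies on the front face of the gripper's body, between the roots of the fingers; the fingertips stand 73 mm ahead of it and the grasp point (between the pads) lies 54 mm ahead of it (tip_reach is the distance from the TCP to the fingertips, in m); z points along the fingers, y is the direction in which the jaws open and shut (so a half turn about z gives the same grasp; the last joint's range is limited). The gripper opens to 85 mm and grips with 20 to 120 N. Pads are 22 mm wide; open, the fingers measure 114 mm over their backs; the gripper's body (76 mm by 85 mm) begins 54 mm behind the grasp point. The pads swing forward as they close: fully open they stand 13 mm farther back than shut.
Start: joints at [69.03, 29.874, -2.08, 91.645, 1.215, 58.505, -6.463], TCP at [0.182, -0.598, 0.304] pointing down, gripper open.
Joint ranges: [-166.77, 166.77], [-17.47, 122.26], [-85.68, 81.53], [9.62, 139.38], [-72.42, 252.41], [9.2, 110.78], [-144.41, 144.41]. Speed limits (degrees/s): [108.29, 108.29, 136.94, 136.94, 172.46, 172.46, 172.46].

INTERFACE

Orientations are given as [roll, pitch, yaw] about the fixed x, y, z axes, in that order (R = Rz(yaw) Ry(pitch) Rx(roll)).
In Python, from bench import * gives the robot as it stands. Calls block until the motion is done:
- movep(position, orientation): joint-space move of the TCP to a pose.
- line_to(position, velocity=0.15, frame=None, contact_N=None): straight line of the TCP; frame=None keeps the orientation; velocity is the mean speed in m/s. With contact_N (N) it stops when the force on the tool has changed by that much, and returns True; else False.
- set_joints(angles): joint-space move.
- grip(opening, grip_force=None): finger opening in m; grip_force is the grip in N (None keeps the last); returns when the fingers have stopped.
- sleep(seconds).
- solve_ik(position, orientation): joint angles nearest the present ones, or None.
- get_obs(): the state.
- capture(name): name is "scene" or "top"; returns the picture (420x560x3 uint8, red, green, blue); there is no depth.
- get_calibration(name): a dict with "camera_matrix" (3x3 intrinsics, pixels), "R" (3x3) and "t" (3): a world point X has camera coordinates R X + t. Camera axes: x right, y down, z forward; pixel columns grow to the right and rows downward; lengths in m; the calibration is good to about 2 mm. A picture is of the moment at which its call begins. get_calibration takes no time and is no camera call.
A pose or a line that the arm cannot do raises MotionError and nothing moves.
- job_done(): hands the job in, once; it reports no verdict.
The state is a dict: "clock": time; "q": joint angles; "joint_vel": joint speeds; "effort": joint torques, N m; "position": TCP position; "eef_rot": TCP orientation; "wrist_force": force on the tool from outside, world axes, zero at the start; "moment": the same for the moment, N m; "finger_gap": finger opening in m.
Only numpy, scipy, OpenCV 4.12 (cv2) and the standard library are available. Lean on these libraries where they do the work, as an engineer would, in place of code of your own. Each camera call takes 0.05 s, during which the arm holds its last target. There are 200 camera calls.

## Working session

There is one attempt and no reset: what is moved stays moved. The work goes in short steps, each a Python script; the robot and the scene stay as the last script left them, time stands still between calls to the robot, and variables do not carry over. Pictures are saved under pics/ and viewed, about 8 in all and at most 12, crops included, and the job is handed in when it is done.

```bash
mkdir -p pics; python3 - <<'E'
from bench import *
import cv2
for n in("scene","top"):
    cv2.imwrite(f"pics/{n}0.png",cv2.resize(capture(n)[:,:,::-1],(800,600),interpolation=cv2.INTER_CUBIC))
    c=get_calibration(n);print(n,c)
print(get_obs())
E
```

```text
scene {'camera_matrix': array([[486.16755463,   0.        , 275.08446729],
       [  0.        , 486.16755463, 205.91177509],
       [  0.        ,   0.        ,   1.        ]]), 'R': array([[ 0.82638098,  0.56289379,  0.01565424],
       [ 0.42359459, -0.60307922, -0.67591648],
       [-0.37102844,  0.56519557, -0.73681196]]), 't': array([-0.48316385, -0.17941739,  1.67825836])}
top {'camera_matrix': array([[432.55164062,   0.        , 278.94187659],
       [  0.        , 432.55164062, 210.73374742],
       [  0.        ,   0.        ,   1.        ]]), 'R': array([[-0.00974366, -0.99994749, -0.00317488],
       [-0.97938828,  0.01018383, -0.20172973],
       [ 0.20175147,  0.00114386, -0.97943608]]), 't': array([0.008729  , 0.57764755, 1.15540434])}
{'clock': 0.1, 'q': array([69.03138635, 29.90376635, -2.0809802 , 91.6688854 ,  1.21508005,
       58.50581312, -6.46434225]), 'joint_vel': array([ 0.08207861, -0.08643596, -0.00130362, -0.14324235, -0.05723392,
        0.04772917, -0.16557374]), 'effort': array([ 5.45680101e-03, -9.28490996e+01,  1.98477186e+00, -3.70536804e+01,
        1.82333967e-02,  5.29867379e-03, -7.71010946e-06]), 'position': array([ 0.18207672, -0.59765951,  0.30341501]), 'eef_rot': array([-1.79943785e+02,  4.51149983e-03,  1.69442595e+01]), 'wrist_force': array([ 0.15200617,  1.02225333, -0.19003074]), 'moment': array([0.01793051, 0.00338865, 0.00569392]), 'finger_gap': 0.08550083078931388}
```

View pics/scene0.png

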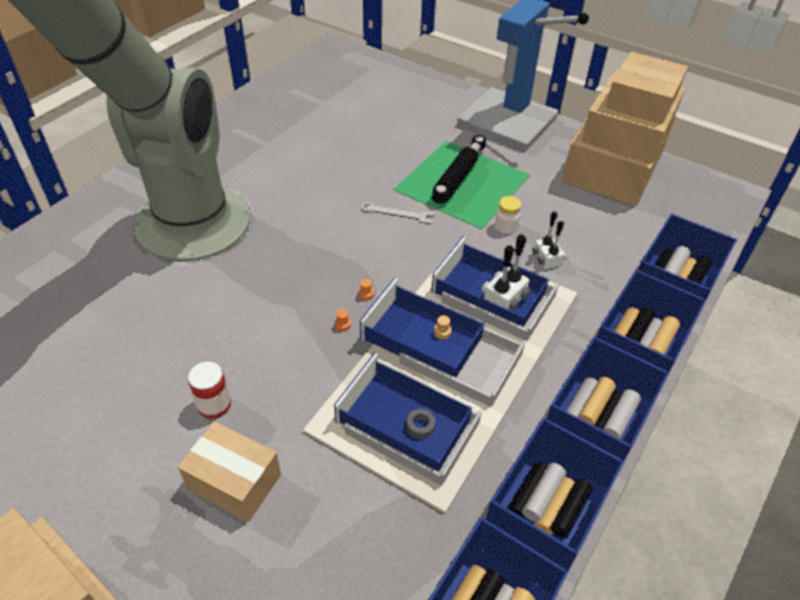

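View pics/top0.png

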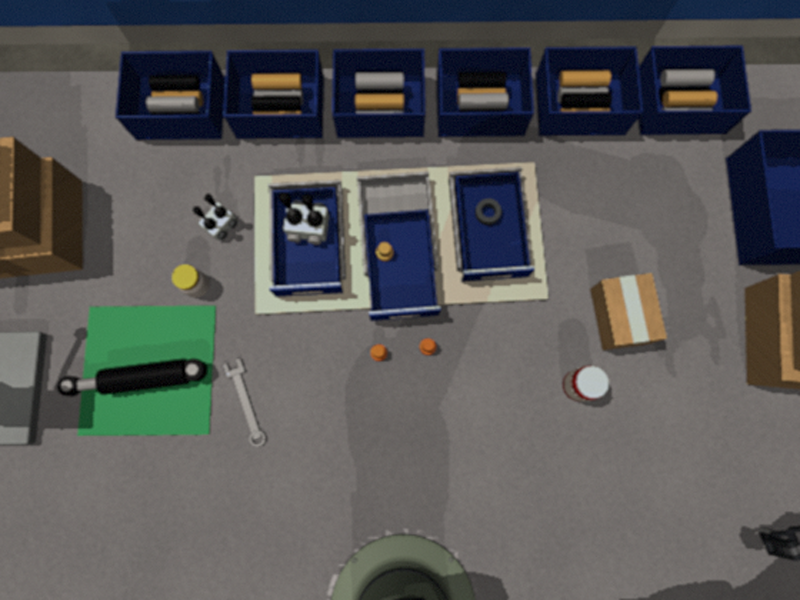

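Candidates in the top view (800x600): trays at valve (305,240), adapter (400,265, standing open) and collar (490,220). The valve in the tray is at (305,218), and a smaller lookalike stands on the bench at (215,218). The brass adapter is at (385,251), with orange lookalikes at (378,352) and (428,347). Next I'll take close crops to measure the lips.

```bash
python3 - <<'E'
from bench import *
import cv2
a=capture("top")[112:232,180:380,::-1]; cv2.imwrite("pics/t1.png",cv2.resize(a,(800,480),interpolation=cv2.INTER_CUBIC))
a=capture("scene")[145:295,205:405,::-1]; cv2.imwrite("pics/s1.png",cv2.resize(a,(800,600),interpolation=cv2.INTER_CUBIC))
E
```

```text
(no output)
```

View pics/t1.png

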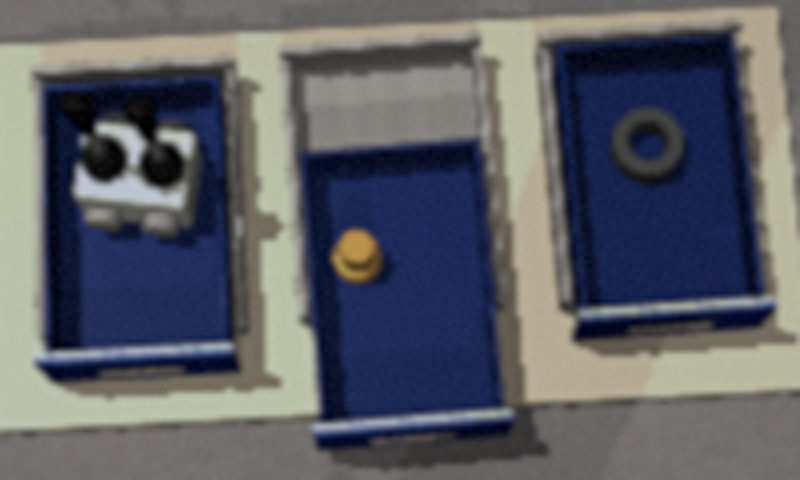

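View pics/s1.png

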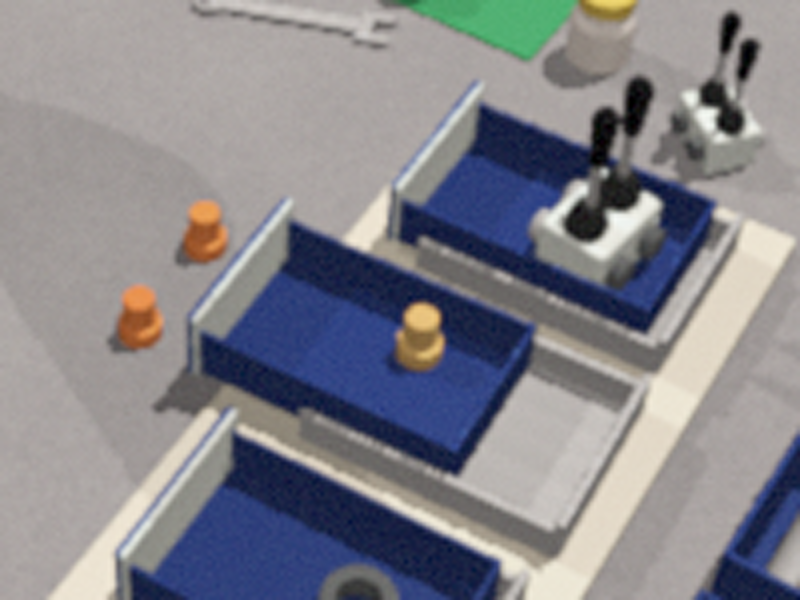

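```bash
cat > h.py <<'E'
from bench import *
import cv2
C={n:get_calibration(n) for n in("top","scene")}
P={n:c["camera_matrix"]@np.c_[c["R"],c["t"]] for n,c in C.items()} if 0 else None
import numpy as np
P={n:c["camera_matrix"]@np.c_[c["R"],c["t"]] for n,c in C.items()}
def tri(a,b):
    X=cv2.triangulatePoints(P["top"],P["scene"],np.array(a,float).reshape(2,1),np.array(b,float).reshape(2,1))[:,0];return X[:3]/X[3]
def plane(uv,z,n="top"):
    c=C[n];d=c["R"].T@np.linalg.inv(c["camera_matrix"])@[*uv,1];o=-c["R"].T@c["t"];return o+d*(z-o[2])/d[2]
T=lambda u,v:(180+u/4-.375,112+v/4-.375)
S=lambda u,v:(205+u/4-.375,145+v/4-.375)
E
sed -i '/if 0 else/d' h.py
python3 - <<'E'
from h import *
np.set_printoptions(precision=4,suppress=True)
for n,l,r,sl,sr in(("valve",(40,359),(235,350),(478,88),(397,187)),("adap",(317,431),(512,414),(289,203),(194,319)),("collar",(578,313),(775,303),(233,414),(123,553))):
    L=tri(T(*l),S(*sl));R=tri(T(*r),S(*sr));print(n,L,R,np.linalg.norm(L-R))
    for z in(.07,.075,.08,.085):
        L=plane(T(*l),z);R=plane(T(*r),z);d=L-R;print(z,(L+R)/2,np.linalg.norm(d),np.degrees(np.arctan2(-d[0],d[1])))
for n,u in(("valve base",(140,225)),("adapter",(357,268))):print(n,plane(T(*u),.025))
# rail side tops z~.04
for n,a,b in(("v",(233,65),(242,330)),("a",(475,42),(500,300)),("c",(545,42),(567,308)),("a tray",(305,155),(322,420)),("v tray",(44,85),(45,350)),("deckfront",(0,432),(800,388))):
    A=plane(T(*a),.035);B=plane(T(*b),.035);d=A-B;print(n,A,B,np.degrees(np.arctan2(d[1],d[0])))
E
```

```text
valve [0.6025 0.2503 0.0737] [0.6085 0.1158 0.0771] 0.13476505472762698
0.07 [0.6072 0.1842 0.07  ] 0.13634199089253202 2.1137222902248536
0.075 [0.6061 0.1834 0.075 ] 0.1357633885150444 2.113722290224779
0.08 [0.6049 0.1826 0.08  ] 0.13518478613755683 2.1137222902248447
0.085 [0.6037 0.1819 0.085 ] 0.13460618376006922 2.1137222902248167
adap [0.5505 0.0582 0.0742] [ 0.5606 -0.0763  0.077 ] 0.13494077411597652
0.07 [ 0.5569 -0.0089  0.07  ] 0.13569567936403115 4.477414081169633
0.075 [ 0.5559 -0.0089  0.075 ] 0.13511981977608728 4.4774140811695835
0.08 [ 0.555  -0.0088  0.08  ] 0.1345439601881434 4.47741408116963
0.085 [ 0.554  -0.0088  0.085 ] 0.13396810060019956 4.477414081169627
collar [ 0.6312 -0.1258  0.0735] [ 0.6382 -0.261   0.0776] 0.13543677337648743
0.07 [ 0.6368 -0.1938  0.07  ] 0.1386966278911897 2.3893701869818016
0.075 [ 0.6355 -0.193   0.075 ] 0.13810803300474267 2.3893701869817634
0.08 [ 0.6342 -0.1922  0.08  ] 0.13751943811829567 2.3893701869818176
0.085 [ 0.6329 -0.1913  0.085 ] 0.1369308432318486 2.389370186981826
valve base [0.7157 0.1913 0.025 ]
adapter [0.6811 0.0315 0.025 ]
v [0.8362 0.1229 0.035 ] [0.6328 0.1145 0.035 ] 2.3679788005870863
a [ 0.8525 -0.0578  0.035 ] [ 0.6531 -0.0721  0.035 ] 4.119153053603931
c [ 0.8519 -0.1101  0.035 ] [ 0.6467 -0.1205  0.035 ] 2.8948626030393703
a tray [0.7651 0.0692 0.035 ] [0.566  0.0568 0.035 ] 3.5480134842968076
v tray [0.8219 0.2634 0.035 ] [0.6194 0.2564 0.035 ] 2.0054873265476933
deckfront [0.5597 0.2866 0.035 ] [ 0.5858 -0.2855  0.035 ] 92.61465831311774
```

Both lip tops are at z≈0.075. The valve lip is at (0.606, 0.183) with yaw about 2.3°, and the adapter lip is at (0.556, -0.009) with yaw about 4.2°. I'll push the adapter tray home first.

```bash
python3 - <<'E'
from h import *
np.set_printoptions(precision=4,suppress=True)
for u in((378,358),(428,352)):print("orange",plane((u[0]*.7,u[1]*.7),.01))
yaw=4.2;d=np.array([np.cos(np.radians(yaw)),np.sin(np.radians(yaw)),0])
lip=np.array([.556,-.009,.075]); o=[180,0,yaw]
grip(0.0)
p=lip-.035*d; p[2]=.27
movep(list(p),o); o1=get_obs();print(o1["position"],o1["eef_rot"],o1["finger_gap"],o1["clock"])
p[2]=.050+.073
print(line_to(list(p),.15,contact_N=6)); f0=get_obs()["wrist_force"]
c=line_to(list(p+.05*d),.03,contact_N=2.0); a=get_obs();print(c,a["position"],a["wrist_force"]-f0,a["clock"])
cv2.imwrite("pics/s2.png",cv2.resize(capture("scene")[145:295,205:405,::-1],(800,600)))
E
```

```text
orange [0.4715 0.0452 0.01  ]
orange [ 0.4825 -0.0554  0.01  ]
[ 0.5212 -0.0123  0.27  ] [179.9846   0.002    4.1413] 0.0001909422754513739 3.375
False
True [ 0.54   -0.0101  0.1227] [-0.0157 -0.225   0.3249] 5.325
```

View pics/s2.png

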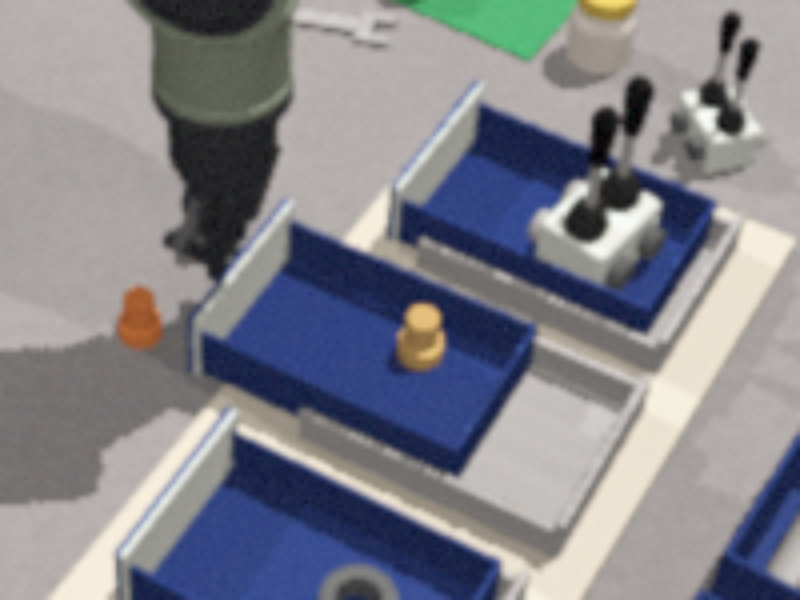

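The finger is touching the lip's outer face at about (240,250) in the crop, and the tray hasn't moved. Finger half-thickness comes out at about 12 mm. Next I'll push it home.

```bash
python3 - <<'E'
from h import *
np.set_printoptions(precision=4,suppress=True)
yaw=4.2;d=np.array([np.cos(np.radians(yaw)),np.sin(np.radians(yaw)),0])
p=np.array(get_obs()["position"])
c=line_to(list(p+.12*d),.05,contact_N=14); a=get_obs();print(c,a["position"],np.linalg.norm(a["position"]-p),a["wrist_force"],a["clock"])
sleep(.4);a=get_obs();print(a["position"],a["wrist_force"])
if c:
    c=line_to(list(a["position"]+.012*d),.03,contact_N=15); a=get_obs();print(c,a["position"],a["wrist_force"],a["clock"])
    q=a["position"]; line_to(list(q-.035*d),.1); q=q-.035*d; q[2]=.27; line_to(list(q),.2)
    cv2.imwrite("pics/t3.png",cv2.resize(capture("top")[112:232,180:380,::-1],(800,480),interpolation=cv2.INTER_CUBIC))
    cv2.imwrite("pics/s3.png",cv2.resize(capture("scene")[145:295,205:405,::-1],(800,600),interpolation=cv2.INTER_CUBIC))
E
```

```text
True [ 0.6134 -0.0049  0.1219] 0.07408927235847074 [ 0.6547  0.3259 -0.5651] 6.8333
[ 0.6128 -0.0052  0.1219] [-0.6602 -0.009   1.2124]
True [ 0.6136 -0.0051  0.1214] [-0.0153 -0.6586  0.5277] 7.4583
```

View pics/s3.png

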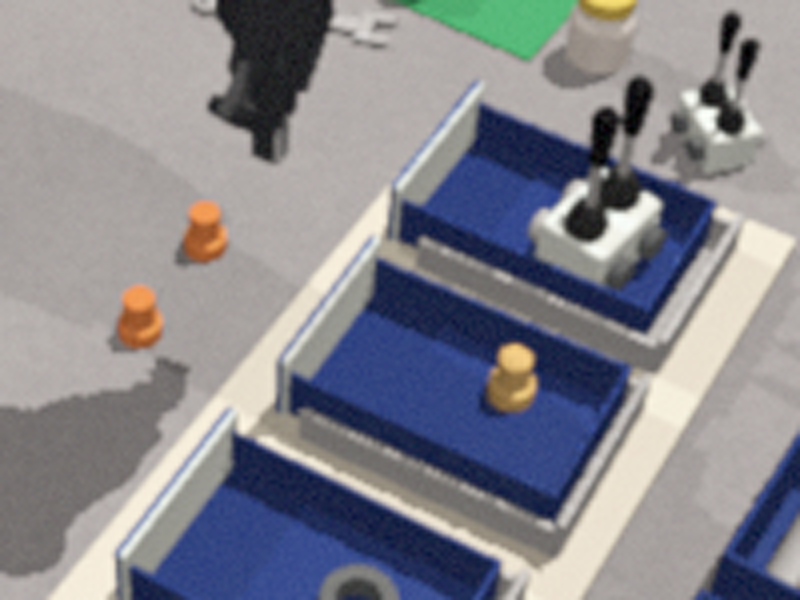

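The adapter tray now stands home: two force stops only 0.8 mm apart, and its rear corner at (628,372) is tight to its rail. Its adapter is upright. Now I'll hook the valve tray.

```bash
python3 - <<'E'
from h import *
np.set_printoptions(precision=4,suppress=True)
yaw=2.3;d=np.array([np.cos(np.radians(yaw)),np.sin(np.radians(yaw)),0])
lip=np.array([.606,.183,.075]); o=[180,0,yaw]
p=lip+.031*d; p[2]=.28
movep(list(p),o)
p[2]=.047+.073
c=line_to(list(p),.1,contact_N=6);a=get_obs();print(c,a["position"],a["wrist_force"],a["clock"])
if not c:
    c=line_to(list(p-.04*d),.03,contact_N=2.0); a=get_obs();print(c,a["position"],a["wrist_force"],a["clock"])
cv2.imwrite("pics/s4.png",cv2.resize(capture("scene")[115:295,205:445,::-1],(800,600),interpolation=cv2.INTER_CUBIC))
E
```

```text
False [0.6372 0.1843 0.1206] [0.4719 0.6727 0.5284] 11.5167
True [0.6189 0.1835 0.1197] [ 0.0712  0.5947 -0.0579] 12.2333
```

View pics/s4.png

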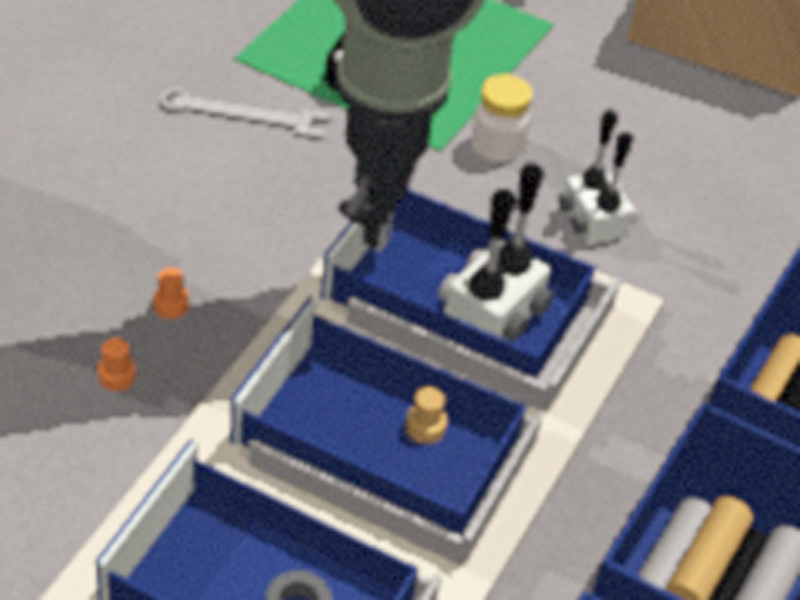

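The fingertip at (375,245) is behind the inner face of the lip, clear of the valve. I'll pull slowly.

```bash
python3 - <<'E'
from h import *
np.set_printoptions(precision=4,suppress=True)
yaw=2.3;d=np.array([np.cos(np.radians(yaw)),np.sin(np.radians(yaw)),0])
p=np.array(get_obs()["position"])
c=line_to(list(p-.13*d),.04,contact_N=14); a=get_obs();print(c,a["position"],np.linalg.norm(a["position"]-p),a["clock"])
sleep(.3);a=get_obs()
c=line_to(list(a["position"]-.015*d),.03,contact_N=15); a=get_obs();print(c,a["position"],a["wrist_force"],a["clock"])
sleep(.4)
cv2.imwrite("pics/s5.png",cv2.resize(capture("scene")[115:295,205:445,::-1],(800,600),interpolation=cv2.INTER_CUBIC))
E
```

```text
True [0.518  0.1794 0.1197] 0.10133026741848668 14.5333
True [0.5179 0.1791 0.1194] [ 1.3206 -0.114   1.7886] 15.0583
```

View pics/s5.png

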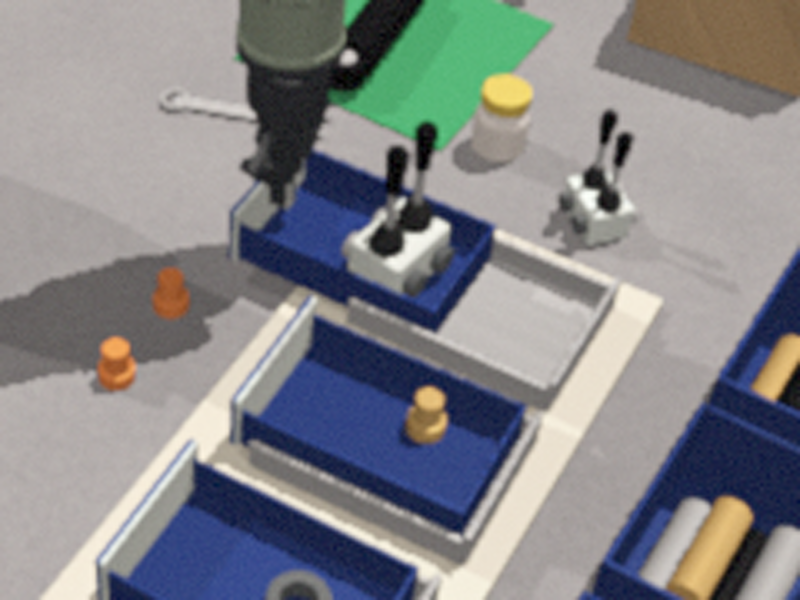

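Out to its stop, with two force stops at the same x. I'll clear the lip, lift and check from above.

```bash
python3 - <<'E'
from h import *
np.set_printoptions(precision=4,suppress=True)
yaw=2.3;d=np.array([np.cos(np.radians(yaw)),np.sin(np.radians(yaw)),0])
p=np.array(get_obs()["position"])+.013*d
line_to(list(p),.04); p[2]=.30; line_to(list(p),.12)
movep([.40,-.28,.32],[180,0,2.3]); sleep(.3); print(get_obs()["clock"])
cv2.imwrite("pics/t6.png",cv2.resize(capture("top")[112:262,150:350,::-1],(800,600),interpolation=cv2.INTER_CUBIC))
E
```

```text
19.6833
```

View pics/t6.png

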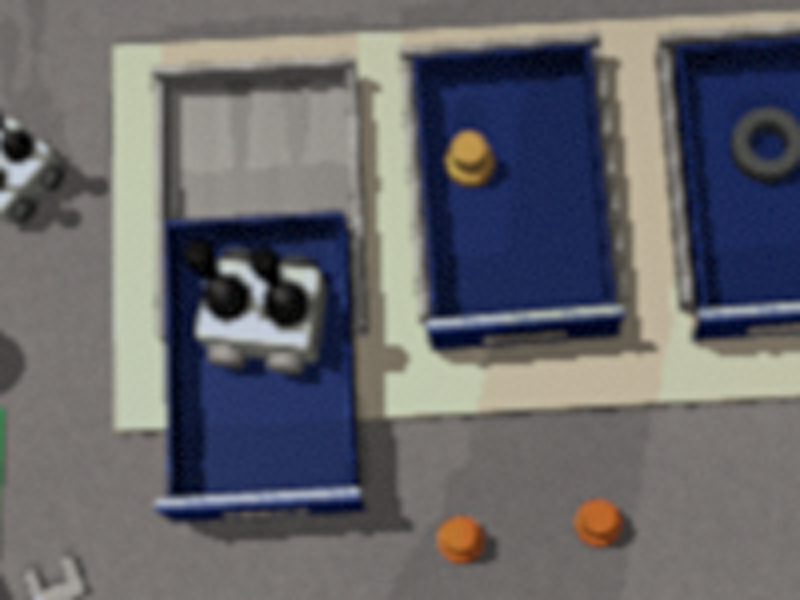

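```bash
python3 - <<'E'
from h import *
U=lambda u,v:(150+u/4-.375,112+v/4-.375)
D=lambda a,b:np.linalg.norm((plane(U(*a),.04)-plane(U(*b),.075))[:2])
a=D((502,49),(527,318));v=D((258,70),(258,499));print(a,v,v-a)
job_done()
E
```

```text
0.2158585527199007 0.3265778382662965 0.11071928554639579
the job is handed in; nothing more can be done
```

The job is handed in at about 20 s on the robot clock. The adapter tray is home and the valve tray is drawn out to its stop.

- **Adapter tray:** I pushed it home with the closed fingertips on its outer face. It moved about 74 mm and stopped on force twice, 0.8 mm apart.
- **Valve tray:** I hooked the fingertips behind its lip and drew it about 101 mm, from slightly open, until it stopped on force twice at the same place. Then I moved the fingers off the lip and lifted away clear.

**Last checks:**
- The final top picture puts the valve tray's lip 110.7 mm further out than the adapter tray's, measured from their rails. Full travel is 110 mm.
- The valve and the adapter stand upright in their trays, and the collar tray looks home.
- The two orange lookalikes have not moved. The jar and wrench also looked unmoved as far as the crops showed them. The carton, grease can and ram were outside the last picture, so I did not check them again.
- No check failed. The wrist forces printed after each stop were already near zero, so I relied on the stop signals and the pictures.

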